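Slide the rate card home in its desk holder

ROBOT

A 6-joint arm with a two-finger parallel gripper is mounted at the origin on a cart in front of the work surface, level with it; the furniture and walls round the work are solid. World frame = base frame: x ahead of the robot, y to its left, z up, the work surface at z = 0. Lengths are in mm, angles in rad, forces in N, time in s.
With the tool pointing down it reaches from about 300 to 775 mm from the base axis. Payload 14.6 kg.
Tool frame: the origin (TCP) lies midway between the tips of the shut fingers; the grasp point (between the pads) lies 19 mm behind it (manip.tcp_to_grasp is the distance from the TCP to the grasp point, in mm); z points along the fingers, x is the direction in which the jaws open and shut, and the axes are right-handed (so a half turn about z gives the same grasp; the last joint's range is limited). The gripper opens to 94 mm and grips with 3 to 60 N. Pads are 16 mm wide; open, the fingers measure 119 mm over their backs; the gripper's body (75 mm by 177 mm) begins 78 mm behind the grasp point.
Start: joints at [-1.36, 0.3, 1.521, -0, 1.321, -0.067], TCP at [150.826, -528.905, 205.446] pointing down, gripper open.
Joint ranges: [-3.03, 3.03], [-0.79, 2.21], [0.23, 2.52], [-1.04, 4.18], [0, 3.07], [-2.55, 2.55]. Speed limits (rad/s): [2.22, 2.22, 2.57, 3.14, 3.14, 3.14].

INTERFACE

Orientations are given as [roll, pitch, yaw] about the fixed x, y, z axes, in that order (R = Rz(yaw) Ry(pitch) Rx(roll)).
In Python, from cell import manip gives the robot as it stands.
- The arm moves only by the tool arm_command, never from a script. Its argument "steps" is a list of rows, each a list of 3 entries, a list of its own where there are three numbers: the opening, from 0 (shut) to 1 (fully open), then the shift along the tool's x, y, z in cm, then the turn about the tool's z in rad. A call has 1 to 5 rows; each row shifts and turns the commanded pose from where the row before left it, along the tool's axes as they then stand; what a row does not reach is not made up. A row lasts 1/12 s, in which the tool goes at most 41.7 mm and 7.16 degrees, less where a joint would pass 70% of its speed; a pose out of reach is approached as far as the arm can. A call with a gripper value outside its range is refused whole. The fingers move at their own pace and stop on an object; "force" is the grip in N (left out, the last holds). Time passes only in rows, so rows that do not move let the fingers close. It gives the time, the measured TCP pose, the force and the opening at its end, in the units of the state.
- manip.read_state(): the state, without advancing time (a new reading comes with each control period).
- manip.camera(name): name is "scene" or "top" or "wrist"; returns (picture, depth): 400x640x3 uint8, red, green, blue; 400x640 float32, mm along the optical axis (not along the pixel's ray), 0 where there is no reading.
- manip.calibration(name): a dict with "fx", "fy", "cx", "cy" (pixels), "distortion" ([k1, k2, p1, p2, k3] as OpenCV has them; the pictures are not rectified), "R" (3x3) and "t" (3): a world point X has camera coordinates R X + t; the wrist camera has in their place "tool_from_camera" (4x4, takes a point from camera to tool coordinates, whose origin is the TCP and whose axes are the tool frame's). Camera axes: x right, y down, z forward; pixel columns grow to the right and rows downward; lengths in mm; the calibration is good to about 2 mm. A picture is of the moment at which its call begins: read the wrist's pose just before it. calibration takes no time and is no camera call.
- manip.sign_off(): hands the job in, once; it reports no verdict.
The state is a dict: "clock": time; "joints": joint angles; "qd": joint speeds; "effort": joint torques, N m; "eef_pos": TCP position; "eef_rot": TCP orientation; "wrist_force": force on the tool from outside, world axes, zero at the start; "moment": the same for the moment, N m; "finger_gap": finger opening in mm.
Only numpy, scipy, OpenCV 4.12 (cv2) and the standard library are available. Lean on these libraries where they do the work, as an engineer would, in place of code of your own. Each camera call takes 0.05 s, during which the arm holds its last target.

TASK

Take the brass weight off the white rate card and stand it upright on the round cork mat. Then press lightly on the face of the card and drag it, flat on the sprung wooden bed, round into the aluminium holder, blue-banded end first, under the sprung red clip until that end rests fully home against the stop. Never lift the card or push its edges with the fingers, press gently all the way (12 to 18 N is plenty, over 25 N damages it) although the bed gives and stiffens, and leave the cutter and the keys where they lie.

Things in the scene. Friction and masses are not known exactly. Their poses are not given: they have to be found in the camera images.
- rate_card: Loose stiff white plastic card, 150 mm long (its x), 104 mm wide (its y), 4 mm thick, about 80 g, flat on the bed, with grey lines and a blue band across its +x end, which goes in first. Too wide to grasp. Its matt face grips fingertips. One fingertip or closed fingers drag it but hardly turn it; two set 60 mm apart across its width turn it too. Origin: centre of its underside; z up.
- card_front (a point): Middle of the card's blue-banded end edge (75 mm along the card's +x from its centre), half-way up its 4 mm thickness.
- holder_stop (a point): Middle of the face of the holder's stop (16 mm high cross bar with two 26 mm high clip bearings; at desk x = 140 mm, y = 0), 2 mm above the bed: where the middle of the card's blue-banded end edge must come. Card home: its centre 75 mm before this point (towards the desk's -x), its x along the desk's x.
- clip (a joint): Sprung clip hinged above the stop: a red round cross bar, 6 mm radius, 50 mm long, 40 mm before the stop, 2.5 mm above the bed at rest (0 rad). The card's front edge must wedge itself under it and lift it 1.5 mm (about 0.03 rad, positive is up) against a spring of about 2.5 N, which takes several newtons of drag; the last 40 mm run beneath it.
- weight_center (a point): Centre (half-way up) of the loose brass scale weight, 29 mm diameter, 36 mm high, 200 g, that stands upright somewhere on the card at the start. z up when upright.
- cork_mat: Round cork mat, 90 mm diameter, 4 mm thick, fixed on the worktop. Origin: centre of its underside.
- cutter_center (a point): Centre of the loose yellow snap-blade cutter, 170 x 22 x 18 mm, lying on the worktop; leave it alone.
- keys_center (a point): Centre of the loose bunch of keys with a blue tag, about 104 x 116 x 8 mm, lying on the worktop; leave it alone.
- holder_mouth (a point): On the bed, midway between the near ends of the holder's two rails (90 mm before the stop), 2 mm above the bed. Rails: 9 mm high, inner faces 110 mm apart (3 mm free each side of the card). Before them flared arms open to about 146 mm over 32 mm. In the last 75 mm, lips reach 7 mm inward over the card's side edges, 7 mm above the bed; else only the clip covers the card.
- card_desk: Wooden card desk fixed on the worktop on screw feet, 430 x 200 mm. Origin: underside of its base board, in its middle, 2 to 10 mm up; +x is the way the card goes in. Its smooth pale top, the bed, 34 mm above the origin at rest, is hinged at its far end (x = 203 mm) and sprung: pressed, it sinks a few mm at the open end, ever less towards the hinge. It also rocks a little to meet both fingertips.
Not all that is in view belongs to the job. What is meant by the cork_mat is not pink, and is the smaller of those in its own colour.

How it is judged (in metres and radians):
On the way, in this order (a step that is already met when the one before it is completed fails the run):
1. the brass weight stands upright and released on the cork mat (horizontal distance between weight_center and cork_mat below 0.035 m and height (world z) of weight_center below 0.026 m and angle between weight_center's own z axis and vertical below 0.1 rad and contact force between the fingers and brass_weight below 0.1 N), for 0.2 s.
2. the card is drawn along under the pressing fingers, its front end in the holder's mouth (x of card_front in the frame of holder_stop above -0.09 m and contact force between the fingers and rate_card above 1 N), for 0.02 s.
At the end, for the whole second after the job is handed in: The card lies flat and still in the holder with its blue-banded end within 2.5 mm of the stop, within 4 mm of the middle and 0.05 rad of straight, held beneath the lifted clip; the weight stands upright on the cork mat within 35 mm of its middle (x of card_front in the frame of holder_stop above -0.0025 m and y of card_front in the frame of holder_stop between -0.004 and 0.004 m and z of card_front in the frame of holder_stop below 0.003 m and angle between the x axis of rate_card and the x axis of holder_stop, either way round below 0.05 rad and angle between rate_card's own z axis and vertical below 0.04 rad and linear speed of rate_card below 0.01 m/s and value of joint clip above 0.01 rad and horizontal distance between weight_center and cork_mat below 0.035 m and height (world z) of weight_center below 0.026 m and angle between weight_center's own z axis and vertical below 0.1 rad); the robot touches nothing.
It fails at once if the fingers press the card with more than 25 N (contact force between the fingers and rate_card above 25 N).
It fails at once if the fingers touch the card from beyond its outline (pushing its edges instead of pressing on its face) (contact force between the fingers and rate_card above 0.5 N and (x of the grasp point in the frame of rate_card above 0.078 m or x of the grasp point in the frame of rate_card below -0.078 m or y of the grasp point in the frame of rate_card above 0.055 m or y of the grasp point in the frame of rate_card below -0.055 m)).
It fails at once if the card is lifted off the bed (its middle more than 15 mm up) (z of rate_card in the frame of card_desk above 0.049 m).
It fails at once if the cutter or the keys are shifted by more than 20 mm (distance of any of cutter_center, keys_center from where it was at the start of the episode above 0.02 m).
It also fails if it takes over 67 s, if anything falls off the work surface, if the arm or the gripper's body presses on something with over 40 N, if the wrist force passes 120 N, or if a joint passes its speed limit or range.

## Working session

There is one attempt and no reset: what is moved stays moved. The work goes in short steps, Python scripts to look and compute and a tool call to move; the robot and the scene stay as the last step left them, time stands still between calls to the robot, and variables do not carry over. Pictures are saved under pics/ and viewed, and the job is handed in when it is done.

Besides the shell and the picture viewer there is one more tool, called after "Call:" as name(argument=value, ...), one argument or row to a line, values as JSON. arm_command: Moves the arm, as the interface text tells. Its arguments: {"type":"object","properties":{"steps":{"type":"array","items":{"type":"array"}},"force":{"type":"number"}},"required":["steps"]}

```bash
ls; mkdir -p pics; python3 - <<'E'
from cell import manip
import cv2,numpy as np
s=manip.read_state();print(s)
for n in("scene","top"):
    p,d=manip.camera(n);cv2.imwrite(f"pics/{n}0.png",p[:,:,::-1]);np.save(f"pics/{n}0.npy",d)
    print(manip.calibration(n))
print(manip.calibration("wrist"))
E
```

```text
pics
{'clock': 0.0, 'joints': array([-1.35958553e+00,  3.00490648e-01,  1.52161499e+00, -3.81241047e-05,
        1.32069674e+00, -6.65582264e-02]), 'qd': array([-0.00057753,  0.00118267,  0.0011726 , -0.00080921,  0.00151483,
       -0.00026602]), 'effort': array([-2.37824388e-04, -5.31808591e+01, -3.52733552e+01,  7.07170973e-02,
        2.43041979e-02, -1.18506209e-04]), 'eef_pos': array([ 150.76730685, -528.64355229,  204.86126684]), 'eef_rot': array([-3.14154904e+00,  1.20950069e-03, -1.29301781e+00]), 'wrist_force': array([-0.27560438, -0.60616855,  0.08570923]), 'moment': array([-0.03702815,  0.04249655, -0.02334774]), 'finger_gap': 93.81508940038212}
{'fx': 393.45890894526934, 'fy': 393.45890894526934, 'cx': 323.696347907854, 'cy': 199.4870807517212, 'distortion': array([-0.01948799,  0.        ,  0.        ,  0.        ,  0.        ]), 'R': array([[-0.6985305 , -0.71548192, -0.01186413],
       [-0.31811652,  0.32534553, -0.89047861],
       [ 0.64098129, -0.6182523 , -0.4548704 ]]), 't': array([368.07649586, 265.8968679 , 749.81797498])}
{'fx': 431.1126810745421, 'fy': 431.1
[... 242 characters left out ...]
253588e-03, -1.78931262e-01],
       [ 1.78933736e-01,  3.47882894e-03, -9.83854977e-01]]), 't': array([ -76.32328205,  637.18222874, 1189.17267782])}
{'fx': 324.68425100372133, 'fy': 324.68425100372133, 'cx': 316.73570742964165, 'cy': 200.66272657760393, 'distortion': array([0.00618831, 0.        , 0.        , 0.        , 0.        ]), 'tool_from_camera': array([[ 9.99999329e-01, -3.69232877e-04, -1.09782992e-03,
        -3.19114929e-01],
       [ 6.21555355e-04,  9.70862368e-01,  2.39636968e-01,
        -6.86457962e+01],
       [ 9.77359905e-04, -2.39637490e-01,  9.70861946e-01,
        -1.79124295e+02],
       [ 0.00000000e+00,  0.00000000e+00,  0.00000000e+00,
         1.00000000e+00]])}
```

View pics/scene0.png

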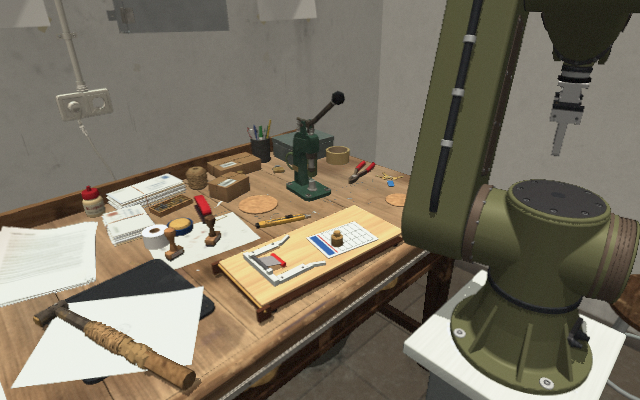

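View pics/top0.png

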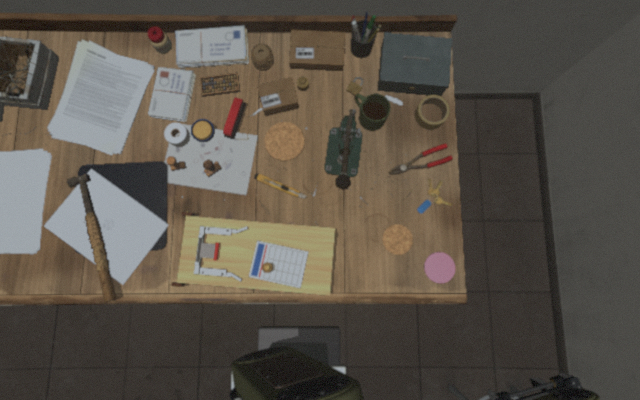

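The weight is the brass cylinder on the card at top (268,267). Other brass or brown items are the stamps at (172,162) and (211,167) and a piece at (303,83). Mat candidates are large cork (285,141), small cork (397,239) and pink (440,267), so I choose the small cork at (397,239). The card is at (279,264) with its blue end towards (258,262), and the holder opens to the right. I'll check a close crop and measure.

```bash
cat > h.py <<'E'
import numpy as np,cv2
def K(c): return np.array([[c['fx'],0,c['cx']],[0,c['fy'],c['cy']],[0,0,1.]])
def ray(c,uv): 
    q=cv2.undistortPoints(np.array(uv,float).reshape(-1,1,2),K(c),np.array(c['distortion']))[:,0]
    return np.c_[q,np.ones(len(q))]
def world(c,uv,z=None,d=None,Rt=None):
    r=ray(c,uv); R,t=(c['R'],c['t']) if Rt is None else Rt
    R=np.array(R);C=-R.T@t; w=r@R
    if d is not None: return C+w*np.array(d)[:,None]
    s=(np.array(z)-C[2])/w[:,2]
    return C+w*s[:,None]
def wristRt(c,s):
    from scipy.spatial.transform import Rotation as Ro
    T=np.eye(4);T[:3,:3]=Ro.from_euler('xyz',s['eef_rot']).as_matrix();T[:3,3]=s['eef_pos']
    M=np.linalg.inv(T@c['tool_from_camera']);return M[:3,:3],M[:3,3]
def proj(c,X,Rt=None):
    R,t=(c['R'],c['t']) if Rt is None else Rt
    return cv2.projectPoints(np.array(X,float).reshape(-1,1,3),cv2.Rodrigues(np.array(R))[0],np.array(t,float),K(c),np.array(c['distortion']))[0][:,0]
E
python3 - <<'E'
from cell import manip
from h import *
c=manip.calibration("top");d=np.load("pics/top0.npy");p=cv2.imread("pics/top0.png")
crop=p[205:305,170:460];cv2.imwrite("pics/crop0.png",cv2.resize(crop[:,:], (797,275) if 0 else None,fx=2.75,fy=2.75,interpolation=cv2.INTER_CUBIC))
cv2.imwrite("pics/crop1.png",cv2.resize(p[210:300,170:345],None,fx=4.5,fy=4.5,interpolation=cv2.INTER_CUBIC))
for uv in [(397,239),(268,267),(290,250),(285,280),(310,225),(215,251),(285,141),(426,206),(320,285),(190,280),(192,225)]:
    print(uv,d[uv[1],uv[0]],world(c,[uv],d=[d[uv[1],uv[0]]]).round(1))
E
```

```text
(397, 239) 1274.3658 [[ 505.4 -316.2    4.2]]
(268, 267) 1180.0767 [[423.4  53.8  86.4]]
(290, 250) 1230.907 [[471.4  -3.1  43.3]]
(285, 280) 1212.9608 [[387.8   9.8  46.4]]
(310, 225) 1245.4689 [[543.  -60.   41.3]]
(215, 251) 1213.6982 [[468.2 206.2  61. ]]
(285, 141) 1322.8094 [[804.5  17.7  10.5]]
(426, 206) 1297.4097 [[ 604.6 -407.4   -1.5]]
(320, 285) 1212.9188 [[373.9 -88.5  43.6]]
(190, 280) 1215.2213 [[388.6 276.3  45.2]]
(192, 225) 1238.7856 [[542.7 277.8  49.3]]
```

View pics/crop1.png

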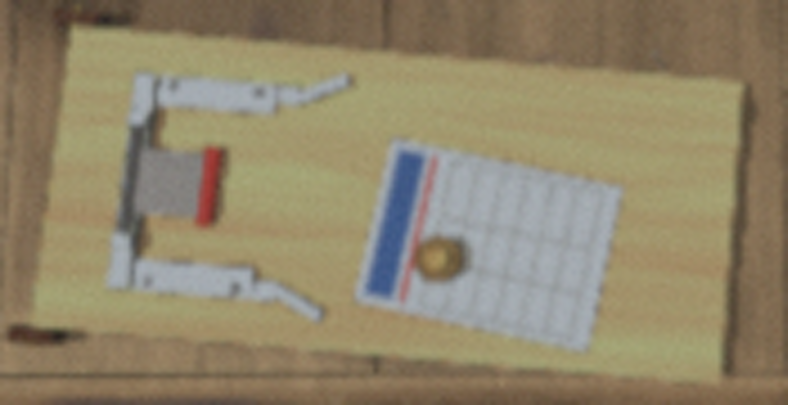

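View pics/crop0.png

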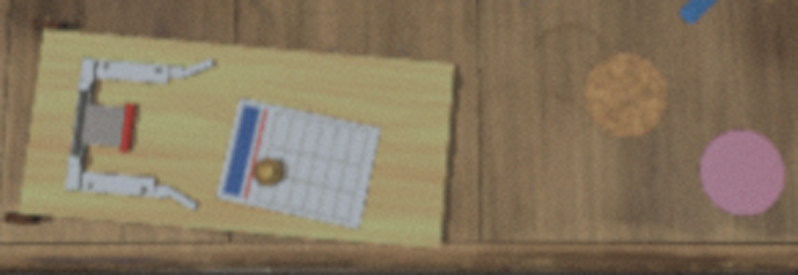

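```bash
python3 - <<'E'
from cell import manip
from h import *
c=manip.calibration("top");d=np.load("pics/top0.npy");p=cv2.imread("pics/top0.png")
f=lambda a:(np.array(a,float)+.5)/4.5-.5+[170,210]
# bed depth plane stats
for box in [(300,225,330,238),(310,260,328,285),(230,265,245,285),(250,225,300,238),(185,270,195,290)]:
    u,v=np.meshgrid(range(box[0],box[2]),range(box[1],box[3]));uv=np.c_[u.ravel(),v.ravel()];w=world(c,uv,d=d[uv[:,1],uv[:,0]]);print(box,np.median(w,0).round(1))
bed=f([(73,27),(745,82),(722,381),(35,320)]);card=f([(393,141),(622,187),(587,350),(358,301)])
B=world(c,bed,z=42);C=world(c,card,z=46)
def rep(n,P):
    print(n,P.round(1).tolist(),[np.linalg.norm(P[i]-P[i-1]).round(1) for i in range(4)],P.mean(0).round(1))
rep('bed',B);rep('card',C)
print('bed ang',np.degrees(np.arctan2(*(B[0]-B[1])[[1,0]])),np.degrees(np.arctan2(*(B[3]-B[2])[[1,0]])))
print('card ang',np.degrees(np.arctan2(*(C[0]-C[1])[[1,0]])),np.degrees(np.arctan2(*(C[3]-C[2])[[1,0]])))
hsv=cv2.cvtColor(p,cv2.COLOR_BGR2HSV)
# cork
g=p[215:262,375:420];
r=g[:,:,2].astype(int)-g[:,:,0];m=(r>70).astype(np.uint8)
cs,_=cv2.findContours(m,0,2);k=max(cs,key=cv2.contourArea);e=cv2.fitEllipse(k);print(e);print('cork',world(c,[np.array(e[0])+[375,215]],z=4))
# weight top
w=world(c,f([(440,255)]),z=84);print('weight',w)
uv=np.stack(np.meshgrid(range(258,280),range(256,278)),-1).reshape(-1,2);W=world(c,uv,d=d[uv[:,1],uv[:,0]]);k=W[:,2]>72;print(k.sum(),W[k].mean(0),W[k].min(0),W[k].max(0))
E
```

```text
(300, 225, 330, 238) [525.3 -72.9  44.9]
(310, 260, 328, 285) [409.7 -82.9  44.5]
(230, 265, 245, 285) [403.2 145.6  44.8]
(250, 225, 300, 238) [525.3  40.6  45.3]
(185, 270, 195, 290) [389.9 282.1  42.8]
bed [[570.7, 299.1, 42.0], [534.7, -132.6, 42.0], [348.6, -116.6, 42.0], [386.7, 312.3, 42.0]] [np.float64(184.5), np.float64(433.1), np.float64(186.8), np.float64(430.6)] [460.2  90.6  42. ]
card [[497.0, 91.4, 46.0], [467.9, -54.1, 46.0], [367.5, -32.6, 46.0], [397.6, 110.7, 46.0]] [np.float64(101.3), np.float64(148.4), np.float64(102.7), np.float64(146.4)] [432.5  28.9  46. ]
bed ang 85.2287427554081 84.92237868074913
card ang 78.68242053493039 78.14770298009525Traceback (most recent call last):
  File "<stdin>", line 19, in <module>
cv2.error: OpenCV(4.12.0) /io/opencv/modules/imgproc/src/shapedescr.cpp:361: error: (-201:Incorrect size of input array) There should be at least 5 points to fit the ellipse in function 'fitEllipseNoDirect'
```

```bash
python3 - <<'E'
from cell import manip
from h import *
c=manip.calibration("top");d=np.load("pics/top0.npy");p=cv2.imread("pics/top0.png")
g=cv2.GaussianBlur(p[215:262,375:420],(3,3),0).astype(int)
r=g[:,:,2]-g[:,:,0];print(r[24,::3],r[::4,22])
for th in (45,50,55,60):
  m=(r>th).astype(np.uint8)
  cs,_=cv2.findContours(m,0,2);k=max(cs,key=cv2.contourArea)
  if len(k)>5:
    e=cv2.fitEllipse(k);print(th,e,world(c,[np.array(e[0])+[375,215]],z=4))
f=lambda a:(np.array(a,float)+.5)/4.5-.5+[170,210]
print('weight',world(c,f([(440,255)]),z=84))
uv=np.stack(np.meshgrid(range(258,280),range(256,278)),-1).reshape(-1,2);W=world(c,uv,d=d[uv[:,1],uv[:,0]]);k=W[:,2]>72;print(k.sum(),W[k].mean(0),W[k].min(0),W[k].max(0))
E
```

```text
[45 45 50 67 67 69 66 67 65 61 60 61 57 41 40] [39 38 44 65 63 65 64 58 67 64 46 40]
45 ((17.896202087402344, 24.575393676757812), (35.9162483215332, 39.60051727294922), 57.1583137512207) [[ 503.68145931 -304.09261048    4.        ]]
50 ((21.92672348022461, 24.22771644592285), (29.966171264648438, 30.398054122924805), 138.94964599609375) [[ 504.71324257 -315.98502736    4.        ]]
55 ((22.098304748535156, 24.085140228271484), (28.592395782470703, 29.311748504638672), 114.5040512084961) [[ 505.13262491 -316.5046142     4.        ]]
60 ((21.893171310424805, 24.200185775756836), (26.940399169921875, 27.753307342529297), 151.84535217285156) [[ 504.79404205 -315.88920886    4.        ]]
weight [[425.40339366  55.77959754  84.        ]]
64 [421.62991533  55.83895767  97.59001356] [409.98389287 -81.10487928  72.11948373] [ 434.43905014   71.8751271  1283.71021926]
```

Call:
arm_command(
  steps=[
    [1,[-3.2,-2.6,0],0],
    [1,[-3.2,-2.6,0],0],
    [1,[-3.2,-2.6,0],0],
    [1,[-3.2,-2.6,0],0],
    [1,[-3.2,-2.6,0],0],
  ],
)

```text
clock: 0.52
eef_pos: [232.1, -337.4, 205.1]
eef_rot: [3.142, 0.0, -1.294]
wrist_force: [0.8, 0.3, 0.6]
finger_gap: 93.8
```

Call:
arm_command(
  steps=[
    [1,[-3.2,-2.6,0],0],
    [1,[-3.2,-2.6,0],0],
    [1,[-3.2,-2.6,0],0],
    [1,[-3.2,-2.6,0],0],
    [1,[-3.2,-2.6,0],0],
  ],
)

```text
clock: 0.93
eef_pos: [313.2, -147.9, 205.5]
eef_rot: [-3.141, -0.0, -1.294]
wrist_force: [0.7, -0.6, -0.0]
finger_gap: 94.0
```

Call:
arm_command(
  steps=[
    [1,[-3.2,-2.6,0],0],
    [1,[-3.2,-2.6,0],0],
    [1,[-3.2,-2.6,0],0],
    [1,[-3.2,-2.6,0],0],
    [1,[-3.2,-2.6,0],0],
  ],
)

```text
clock: 1.35
eef_pos: [394.4, 41.9, 205.5]
eef_rot: [-3.141, -0.0, -1.293]
wrist_force: [0.5, -1.5, 0.9]
finger_gap: 94.3
```

Call:
arm_command(
  steps=[
    [1,[0,0,0],-0.12],
    [1,[0,0,0],-0.12],
    [1,[0,0,0],-0.12],
    [1,[0,0,0],-0.12],
    [1,[0,0,0],-0.12],
  ],
)

```text
clock: 1.77
eef_pos: [394.1, 39.8, 205.2]
eef_rot: [3.141, 0.0, -0.687]
wrist_force: [-0.1, 0.4, 0.1]
finger_gap: 93.9
```

Call:
arm_command(
  steps=[
    [1,[0,0,0],-0.12],
    [1,[0,0,0],-0.12],
    [1,[0,0,0],-0.12],
    [1,[0,0,0],-0.12],
    [1,[0,0,0],0],
  ],
)

```text
clock: 2.18
eef_pos: [394.1, 39.7, 205.3]
eef_rot: [3.142, 0.0, -0.207]
wrist_force: [0.0, 0.5, 0.3]
finger_gap: 93.9
```

```bash
python3 - <<'E'
from cell import manip
from h import *
import pickle
s=manip.read_state();p,d=manip.camera("wrist");cv2.imwrite("pics/w1.png",p[:,:,::-1]);np.save("pics/w1.npy",d);pickle.dump(s,open("pics/w1.pkl","wb"))
print(s['clock'],s['eef_pos'],s['eef_rot'],s['wrist_force'])
E
```

```text
2.1833 [394.08449938  39.65814981 205.26632383] [ 3.14151113e+00  4.49072956e-04 -2.07108142e-01] [0.04609111 0.5096689  0.29653812]
```

View pics/w1.png

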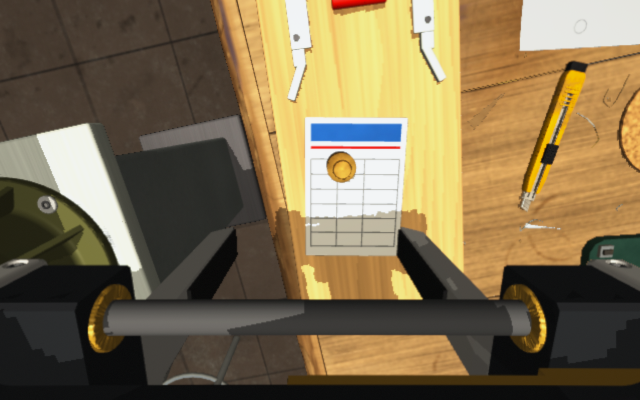

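The wrist view shows the card with corners near (307,118), (407,118), (398,255) and (304,251). The weight top is at about (342,170), with the rails above. I'll measure these.

```bash
python3 - <<'E'
from cell import manip
from h import *
import pickle
c=manip.calibration("wrist");s=pickle.load(open("pics/w1.pkl","rb"));d=np.load("pics/w1.npy");Rt=wristRt(c,s)
p=cv2.imread("pics/w1.png")
uv=np.stack(np.meshgrid(range(640),range(270)),-1).reshape(-1,2);W=world(c,uv,d=d[uv[:,1],uv[:,0]],Rt=Rt).reshape(270,640,3)
print('bed',np.median(W[200:240,420:450].reshape(-1,3),0),np.median(W[60:100,340:400].reshape(-1,3),0),'card',np.median(W[190:200,370:390].reshape(-1,3),0))
k=(W[...,2]>70)&(W[...,2]<100);k[:140]=0;k[200:]=0;k[:,:310]=0;k[:,380:]=0
P=W[k];print('weight',k.sum(),P.mean(0),P.min(0),P.max(0)); print(np.percentile(P[:,2],[10,50,90]))
cv2.imwrite("pics/w1c.png",cv2.resize(p[0:262,280:460],None,fx=4,fy=4,interpolation=cv2.INTER_CUBIC)[:600]); cv2.imwrite("pics/w1d.png",cv2.resize(p[112:262,280:460],None,fx=4,fy=4,interpolation=cv2.INTER_CUBIC)[:600])
E
```

```text
bed [511.90788985 -19.81929664  43.60075629] [466.76966409 135.52836451  43.53679016] card [457.03271921  19.23406921  47.21092044]
weight 618 [421.13038744  60.729667    76.19870138] [407.46717159  46.14176541  70.01700939] [435.38070596  73.9377506   84.83960076]
[70.49034049 72.24153124 83.07648861]
```

View pics/w1c.png

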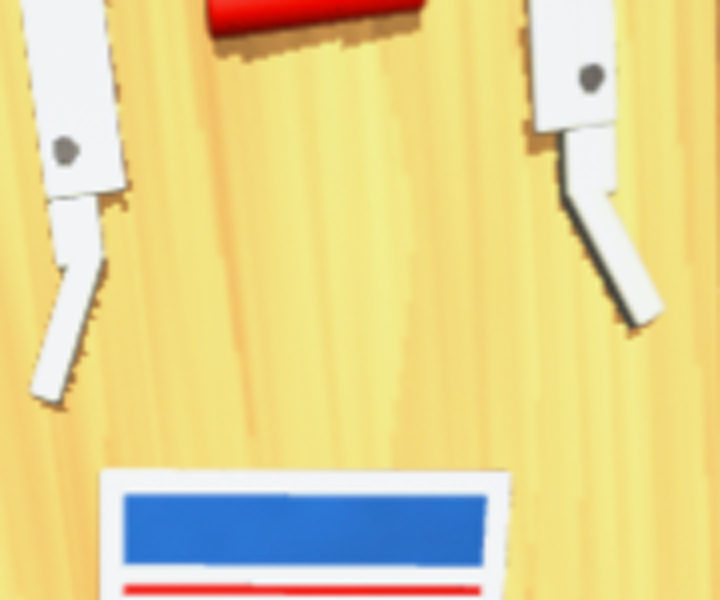

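View pics/w1d.png

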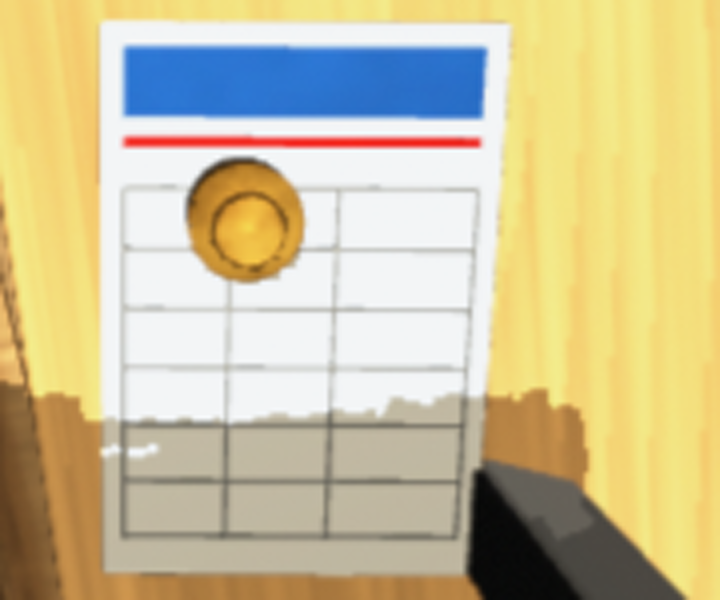

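```bash
python3 - <<'E'
from cell import manip
from h import *
import pickle
c=manip.calibration("wrist");s=pickle.load(open("pics/w1.pkl","rb"));Rt=wristRt(c,s)
f=lambda a,o=(280,112):(np.array(a,float)+.5)/4-.5+o
C=world(c,f([(100,21),(510,22),(468,577),(104,573)]),z=47.3,Rt=Rt)
print(C.round(1),[np.linalg.norm(C[i]-C[i-1]).round(1) for i in range(4)],C.mean(0))
a=lambda v:np.degrees(np.arctan2(v[1],v[0]))
print(a(C[0]-C[3]),a(C[1]-C[2]),a(C[0]-C[1])-90)
print('w',world(c,f([(250,231)]),z=84,Rt=Rt))
# rails: near-ends of straight rail inner corners (top 9mm) ; left inner (103,258), right inner (565,193)
g=lambda q,z:world(c,f(q,(280,0)),z=z,Rt=Rt)
R=g([(103,258),(565,193)],52.3);print('mouth',R,np.linalg.norm(R[0]-R[1]),R.mean(0),a(R[0]-R[1])-90)
T=g([(60,404),(636,328)],43.3);print('tips',T,np.linalg.norm(T[0]-T[1]),T.mean(0),a(T[0]-T[1])-90)
L=g([(126,188),(534,132)],54);print('lips',L,np.linalg.norm(L[0]-L[1]),L.mean(0),a(L[0]-L[1])-90)
B=g([(212,20),(424,0)],52);print('bar',B,a(B[0]-B[1])-90)
E
```

```text
[[396.3 113.8  47.3]
 [497.   92.3  47.3]
 [464.4 -53.9  47.3]
 [365.4 -31.9  47.3]] [np.float64(149.0), np.float64(103.0), np.float64(149.8), np.float64(101.5)] [430.79938698  30.08038797  47.3       ]
78.01520642588696 77.4407937777537 77.94092978804355
w [[421.5535097   59.76026701  84.        ]]
mouth [[407.66814826 161.10079482  52.3       ]
 [517.18809405 152.49411328  52.3       ]] 109.85760553265514 [462.42812115 156.79745405  52.3       ] 85.5066162773984
tips [[389.75968291 131.39755114  43.3       ]
 [533.33182212 119.43600084  43.3       ]] 144.06955904811744 [461.54575251 125.41677599  43.3       ] 85.23746588408525
lips [[416.21956977 174.63278562  54.        ]
 [511.29074958 166.70911021  54.        ]] 95.4008063973406 [463.75515968 170.67094792  54.        ] 85.23571366859207
bar [[442.98448065 205.55457557  52.        ]
 [491.09022775 199.52289094  52.        ]] 82.85332904467003
```

Call:
arm_command(
  steps=[
    [1,[2.27,-2.53,1.5],0],
    [1,[0,0,4.0],0],
    [1,[0,0,4.0],0],
    [0.7,[0,0,4.0],0],
    [0.5,[0,0,1.5],0],
  ],
  force=15,
)

```text
clock: 2.65
eef_pos: [419.3, 59.5, 51.0]
eef_rot: [3.14, 0.006, -0.218]
wrist_force: [-0.7, 0.3, -0.7]
finger_gap: 84.2
```

Call:
arm_command(
  steps=[
    [0.4,[0,0,0],0],
    [0.4,[0,0,0],0],
  ],
)

```text
clock: 2.82
eef_pos: [421.7, 59.6, 55.5]
eef_rot: [3.141, 0.001, -0.216]
wrist_force: [0.5, 0.8, 1.1]
finger_gap: 70.7
```

```bash
python3 - <<'E'
from cell import manip
from h import *
s=manip.read_state();p,d=manip.camera("wrist");cv2.imwrite("pics/w2.png",p[:,:,::-1])
print(s['clock'],s['eef_pos'],s['eef_rot'],s['wrist_force'],s['finger_gap'])
E
```

```text
2.8167 [421.71698162  59.5925285   55.54632366] [ 3.14132515e+00  1.12362017e-03 -2.16054561e-01] [0.4994638  0.79844746 1.06240392] 70.74802500539843
```

View pics/w2.png

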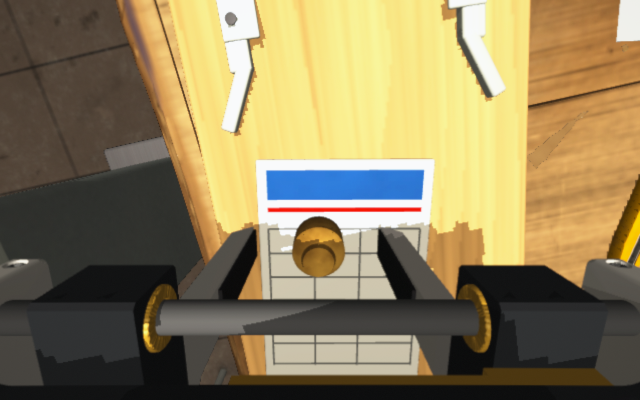

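The weight is centred between the fingers at (318,245). I'll close on it.

Call:
arm_command(
  steps=[
    [0,[0,0,0.2],0],
    [0,[0,0,0],0],
    [0,[0,0,0],0],
    [0,[0,0,0],0],
    [0,[0,0,0],0],
  ],
  force=15,
)

```text
clock: 3.28
eef_pos: [422.0, 59.6, 53.8]
eef_rot: [-3.141, -0.001, -0.213]
wrist_force: [0.3, 0.1, -0.4]
finger_gap: 33.4
```

Call:
arm_command(
  steps=[
    [0,[0,0,0],0],
    [0,[0,0,0],0],
  ],
)

```text
clock: 3.45
eef_pos: [422.0, 59.6, 53.7]
eef_rot: [-3.141, -0.001, -0.213]
wrist_force: [0.8, 0.0, 1.9]
finger_gap: 28.7
```

Call:
arm_command(
  steps=[
    [0,[0,0,-0.5],0],
    [0,[0,0,-2],0],
    [0,[0,0,-2.5],0],
    [0,[0.6,1.4,-1],0],
    [0,[1.2,2.8,0],0],
  ],
)

```text
clock: 3.87
eef_pos: [431.3, 15.7, 116.0]
eef_rot: [-3.141, -0.003, -0.21]
wrist_force: [1.3, 0.2, -2.5]
finger_gap: 28.6
```

Call:
arm_command(
  steps=[
    [0,[1.3,2.8,0],0],
    [0,[1.3,2.8,0],0],
    [0,[1.3,2.8,0],0],
    [0,[1.3,2.8,0],0],
    [0,[1.3,2.8,0],0],
  ],
)

```text
clock: 4.28
eef_pos: [464.3, -137.4, 113.6]
eef_rot: [-3.141, 0.0, -0.213]
wrist_force: [0.5, 0.5, -2.0]
finger_gap: 28.5
```

Call:
arm_command(
  steps=[
    [0,[1.3,2.8,0],0],
    [0,[1.3,2.8,0],0],
    [0,[1.3,2.8,0],0],
    [0,[1.3,2.8,0],0],
    [0,[1.3,2.8,0],0],
  ],
)

```text
clock: 4.7
eef_pos: [498.2, -287.9, 113.5]
eef_rot: [-3.141, 0.001, -0.213]
wrist_force: [-0.6, -0.5, -2.1]
finger_gap: 28.3
```

Call:
arm_command(
  steps=[
    [0,[1.0,2.2,0],0],
    [0,[0.2,0.5,0],0],
    [0,[0,0,0],0],
  ],
)

```text
clock: 4.95
eef_pos: [504.0, -316.4, 113.0]
eef_rot: [-3.141, 0.001, -0.215]
wrist_force: [-0.9, 0.3, -2.7]
finger_gap: 28.5
```

```bash
python3 - <<'E'
from cell import manip
from h import *
s=manip.read_state();p,d=manip.camera("wrist");cv2.imwrite("pics/w3.png",p[:,:,::-1])
print(s['clock'],s['eef_pos'],s['eef_rot'],s['wrist_force'],s['finger_gap'])
c=manip.calibration("wrist");Rt=wristRt(c,s)
a=np.linspace(0,6.28,60);X=np.c_[504.8+45*np.cos(a),-316+45*np.sin(a),4+0*a]
q=proj(c,X,Rt);im=p[:,:,::-1].copy();cv2.polylines(im,[q.astype(int)],True,(0,255,0));cv2.imwrite("pics/w3.png",im)
E
```

```text
4.95 [ 503.9931885  -316.39067238  112.98188347] [-3.14122411e+00  9.73479440e-04 -2.14659820e-01] [-0.93456225  0.29773518 -2.73561278] 28.49808098682787
```

View pics/w3.png

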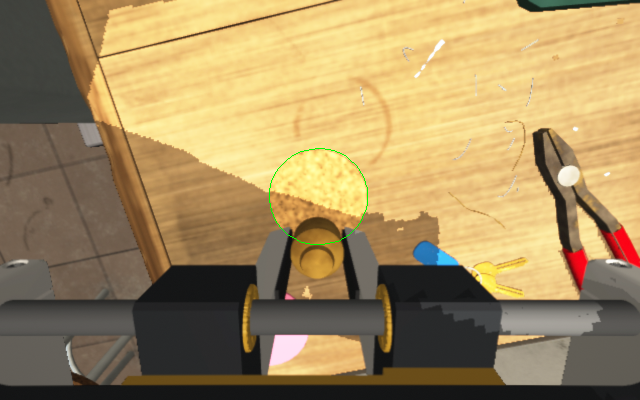

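The drawn mat outline coincides with the cork mat, so I'll lower.

Call:
arm_command(
  steps=[
    [0,[0,0,3.0],0],
    [0,[0,0,3.0],0],
    [0,[0,0,2.5],0],
    [0,[0,0,1.0],0],
    [0,[0,0,0],0],
  ],
)

```text
clock: 5.42
eef_pos: [503.4, -313.6, 16.5]
eef_rot: [-3.14, 0.004, -0.212]
wrist_force: [-0.0, 0.1, -2.4]
finger_gap: 28.9
```

Call:
arm_command(
  steps=[
    [0,[0,0,0.5],0],
    [0,[0,0,0],0],
    [0,[0,0,0],0],
  ],
)

```text
clock: 5.67
eef_pos: [504.9, -315.5, 14.8]
eef_rot: [3.141, -0.002, -0.213]
wrist_force: [-0.3, 0.4, -1.5]
finger_gap: 28.6
```

Call:
arm_command(
  steps=[
    [0,[0,0,0.2],0],
    [0,[0,0,0],0],
    [0,[0,0,0],0],
  ],
)

```text
clock: 5.92
eef_pos: [504.5, -315.5, 11.8]
eef_rot: [3.141, -0.0, -0.213]
wrist_force: [0.8, -0.7, -2.4]
finger_gap: 28.7
```

Call:
arm_command(
  steps=[
    [0,[0,0,0.1],0],
    [0,[0,0,0.05],0],
    [0,[0,0,0],0],
  ],
)

```text
clock: 6.17
eef_pos: [504.5, -315.5, 10.5]
eef_rot: [3.141, -0.0, -0.213]
wrist_force: [-1.8, 1.8, 4.4]
finger_gap: 28.9
```

Call:
arm_command(
  steps=[
    [0.4,[0,0,-0.05],0],
    [0.5,[0,0,0],0],
    [0.6,[0,0,0],0],
    [0.6,[0,0,0],0],
    [0.6,[0,0,0],0],
  ],
)

```text
clock: 6.58
eef_pos: [504.4, -315.4, 10.4]
eef_rot: [-3.142, -0.0, -0.213]
wrist_force: [-0.3, 0.2, 0.5]
finger_gap: 55.7
```

Call:
arm_command(
  steps=[
    [0.6,[0,0,-1],0],
    [0.6,[0,0,-3],0],
    [0.6,[0,0,-4],0],
    [0.6,[0,0,-4],0],
    [0.6,[0,0,-2],0],
  ],
)

```text
clock: 7.0
eef_pos: [505.4, -316.0, 156.3]
eef_rot: [3.139, -0.006, -0.213]
wrist_force: [0.4, 0.3, 0.7]
finger_gap: 56.6
```

```bash
python3 - <<'E'
from cell import manip
from h import *
s=manip.read_state();p,d=manip.camera("wrist");
print(s['clock'],s['eef_pos'],s['eef_rot'],s['wrist_force'],s['finger_gap'])
c=manip.calibration("wrist");Rt=wristRt(c,s)
im=p[:,:,::-1].copy()
a=np.linspace(0,6.28,60);X=np.c_[504.8+45*np.cos(a),-316+45*np.sin(a),4+0*a]
cv2.polylines(im,[proj(c,X,Rt).astype(int)],True,(0,255,0))
X=np.c_[504.8+14.5*np.cos(a),-316+14.5*np.sin(a),4+0*a]
cv2.polylines(im,[proj(c,X,Rt).astype(int)],True,(0,0,255));cv2.imwrite("pics/w4.png",im)
E
```

```text
7.0 [ 505.36819157 -316.02692169  156.31611196] [ 3.13926409 -0.00552112 -0.21300338] [0.44756521 0.26877419 0.73964264] 56.60648281299695
```

View pics/w4.png

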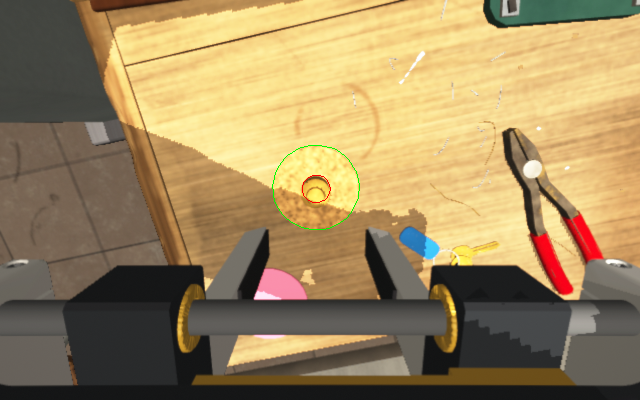

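The weight stands upright in the middle of the cork mat, with its base circle matching at (316,189). Next I move over the card with the tool 60 mm open.

Call:
arm_command(
  steps=[
    [0.64,[-1.6,-3.3,0],0],
    [0.64,[-1.6,-3.3,0],0],
    [0.64,[-1.6,-3.3,0],0],
    [0.64,[-1.6,-3.3,0],0],
    [0.64,[-1.6,-3.3,0],0],
  ],
)

```text
clock: 7.47
eef_pos: [460.2, -135.7, 150.8]
eef_rot: [3.142, -0.0, -0.213]
wrist_force: [-0.1, -0.0, 0.9]
finger_gap: 60.3
```

Call:
arm_command(
  steps=[
    [0.64,[-1.6,-3.3,0],0],
    [0.64,[-1.6,-3.3,0],0],
    [0.64,[-1.6,-3.3,0],0],
    [0.64,[-1.8,-3.35,0],0],
    [0.64,[0,0,0],0],
  ],
)

```text
clock: 7.88
eef_pos: [423.0, 10.6, 150.9]
eef_rot: [-3.141, -0.0, -0.209]
wrist_force: [-0.6, -0.7, -0.5]
finger_gap: 60.2
```

Call:
arm_command(
  steps=[
    [0.64,[0,0,2],0],
    [0.64,[0,0,2],0],
    [0.64,[0,0,2],0],
    [0.64,[0,0,0],0],
    [0.64,[0,0,0],0],
  ],
)

```text
clock: 8.3
eef_pos: [424.3, 6.1, 90.6]
eef_rot: [3.141, 0.001, -0.213]
wrist_force: [0.5, -0.2, 0.6]
finger_gap: 60.1
```

```bash
cat > look.py <<'E'
from cell import manip
from h import *
import sys,pickle
n=sys.argv[1]
s=manip.read_state();p,d=manip.camera("wrist")
print(s['clock'],s['eef_pos'].round(2),s['eef_rot'].round(4),s['wrist_force'].round(1),s['finger_gap'])
cv2.imwrite(f"pics/{n}.png",p[:,:,::-1]);pickle.dump(s,open(f"pics/{n}.pkl","wb"));np.save(f"pics/{n}.npy",d)
E
python3 look.py w5
```

```text
8.3 [424.35   6.15  90.6 ] [ 3.1414e+00  1.3000e-03 -2.1310e-01] [ 0.5 -0.2  0.6] 60.07937433746891
```

View pics/w5.png

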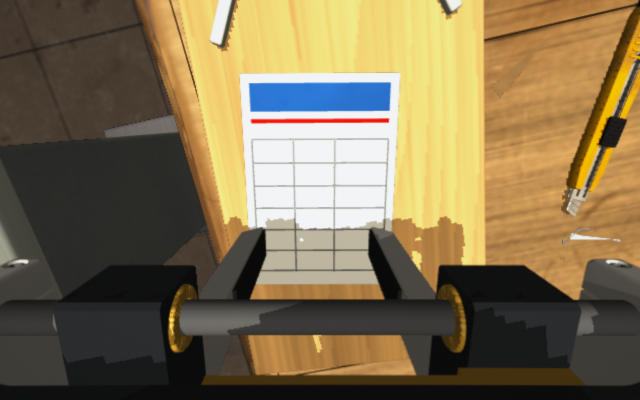

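```bash
cat > meas.py <<'E'
from cell import manip
from h import *
import sys,pickle
from scipy.optimize import least_squares
# usage: meas.py name  zb(bed z at rest)
def front(n,ztop,guess):
    c=manip.calibration("wrist");s=pickle.load(open(f"pics/{n}.pkl","rb"));Rt=wristRt(c,s)
    g=np.array(guess,float)
    C=world(c,g,z=ztop,Rt=Rt);v=C[0]-C[1];m=C.mean(0)
    print('front mid',m.round(1),'width',np.linalg.norm(v).round(1),'yaw',np.degrees(np.arctan2(v[1],v[0])).round(2)-90)
    return m
if __name__=="__main__":
    a=list(map(float,sys.argv[2:7]));front(sys.argv[1],a[0],[(a[1],a[2]),(a[3],a[4])])
E
python3 - <<'E'
import cv2
p=cv2.imread("pics/w5.png")
cv2.imwrite("pics/w5c.png",cv2.resize(p[60:160,220:420],None,fx=4,fy=4,interpolation=cv2.INTER_CUBIC))
E
```

```text
(no output)
```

View pics/w5c.png

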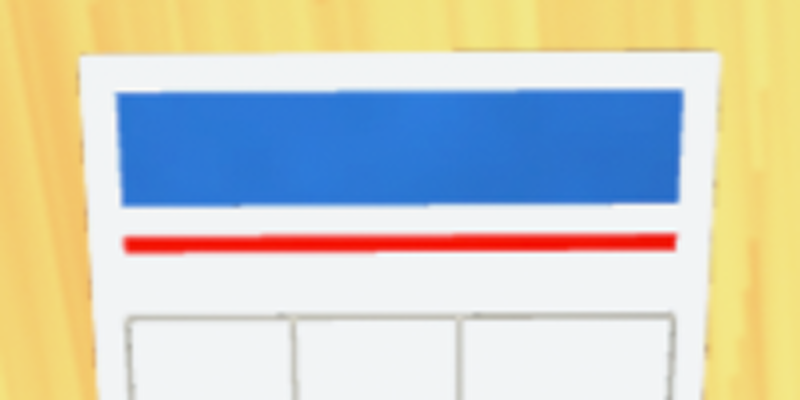

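```bash
python3 meas.py w5 47.3 240 73.5 399.5 72.4
```

```text
front mid [446.4 102.7  47.3] width 102.5 yaw 78.11000000000001
```

Call:
arm_command(
  steps=[
    [0.64,[0,0,2],0],
    [0.64,[0,0,1.6],0],
    [0.64,[0,0,0],0],
    [0.64,[0,0,0],0],
  ],
)

```text
clock: 8.68
eef_pos: [424.9, 6.2, 55.4]
eef_rot: [-3.142, -0.0, -0.213]
wrist_force: [-0.1, 0.4, 0.4]
finger_gap: 60.2
```

Call:
arm_command(
  steps=[
    [0.64,[0,0,0.2],0],
    [0.64,[0,0,0.1],0],
    [0.64,[0,0,0],0],
    [0.64,[0,0,0],0],
  ],
)

```text
clock: 9.02
eef_pos: [424.8, 6.3, 52.0]
eef_rot: [-3.141, -0.001, -0.213]
wrist_force: [0.1, -0.4, -1.3]
finger_gap: 60.0
```

Call:
arm_command(
  steps=[
    [0.64,[0,0,0.1],0],
    [0.64,[0,0,0.05],0],
    [0.64,[0,0,0],0],
  ],
)

```text
clock: 9.27
eef_pos: [424.5, 6.3, 49.9]
eef_rot: [3.142, 0.0, -0.213]
wrist_force: [-0.7, -1.0, 0.4]
finger_gap: 60.4
```

Call:
arm_command(
  steps=[
    [0.64,[0,0,0.1],0],
    [0.64,[0,0,0.05],0],
    [0.64,[0,0,0],0],
  ],
)

```text
clock: 9.52
eef_pos: [424.5, 6.3, 48.3]
eef_rot: [3.142, 0.0, -0.213]
wrist_force: [0.3, -0.4, -0.1]
finger_gap: 60.1
```

Call:
arm_command(
  steps=[
    [0.64,[0,0,0.1],0],
    [0.64,[0,0,0],0],
    [0.64,[0,0,0],0],
  ],
)

```text
clock: 9.77
eef_pos: [424.7, 6.3, 47.6]
eef_rot: [-3.142, -0.0, -0.213]
wrist_force: [-0.6, 0.3, 3.0]
finger_gap: 60.1
```

Call:
arm_command(
  steps=[
    [0.64,[0,0,0.1],0],
    [0.64,[0,0,0],0],
    [0.64,[0,0,0],0],
  ],
)

```text
clock: 10.02
eef_pos: [424.7, 6.2, 46.7]
eef_rot: [3.142, -0.0, -0.213]
wrist_force: [-2.1, -0.3, 7.1]
finger_gap: 60.2
```

Call:
arm_command(
  steps=[
    [0.64,[0,0,0.1],0],
    [0.64,[0,0,0],0],
    [0.64,[0,0,0],0],
  ],
)

```text
clock: 10.27
eef_pos: [424.8, 6.2, 45.9]
eef_rot: [3.142, -0.001, -0.213]
wrist_force: [-3.1, -1.1, 10.2]
finger_gap: 60.4
```

Call:
arm_command(
  steps=[
    [0.64,[0,0,0.04],0],
    [0.64,[0,0,0],0],
    [0.64,[0,0,0],0],
  ],
)

```text
clock: 10.52
eef_pos: [424.8, 6.2, 45.5]
eef_rot: [3.142, -0.001, -0.213]
wrist_force: [-3.7, -0.4, 11.2]
finger_gap: 60.6
```

Call:
arm_command(
  steps=[
    [0.64,[0.08,-0.17,0.01],-0.005],
    [0.64,[0.16,-0.35,0],-0.0105],
    [0.64,[0.16,-0.35,0],-0.0105],
    [0.64,[0.16,-0.35,0],-0.0105],
  ],
)

```text
clock: 10.85
eef_pos: [433.1, 16.9, 45.6]
eef_rot: [3.141, -0.002, -0.176]
wrist_force: [-2.6, -4.7, 11.9]
finger_gap: 60.0
```

```bash
python3 look.py w6
```

```text
10.85 [433.14  16.85  45.65] [ 3.1411e+00 -1.6000e-03 -1.7600e-01] [-2.6 -4.7 11.9] 60.03961455001241
```

View pics/w6.png

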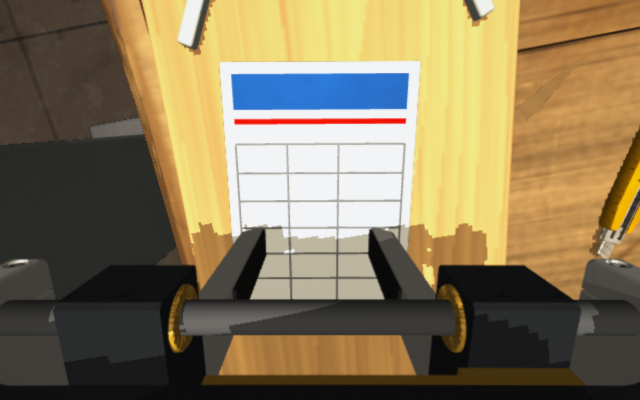

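The card follows under the fingers. Its front corners are at about (220,62) and (420,61.5).

```bash
python3 meas.py w6 45.7 220 62 420 61.5
```

```text
front mid [451.3 113.8  45.7] width 102.6 yaw 80.02000000000001
```

Call:
arm_command(
  steps=[
    [0.64,[0.17,-0.34,0.0],-0.0105],
    [0.64,[0.17,-0.34,0],-0.0105],
    [0.64,[0.18,-0.34,-0.01],-0.0105],
    [0.64,[0.18,-0.33,0],-0.0105],
  ],
)

```text
clock: 11.23
eef_pos: [442.2, 29.1, 45.7]
eef_rot: [3.141, -0.001, -0.134]
wrist_force: [-3.4, -4.3, 12.4]
finger_gap: 60.1
```

Call:
arm_command(
  steps=[
    [0.64,[0.18,-0.33,0],-0.0105],
    [0.64,[0.18,-0.33,0],-0.0105],
    [0.64,[0.18,-0.33,-0.01],-0.0105],
    [0.64,[0.18,-0.33,0],-0.0105],
    [0.64,[0,0,0],-0.01],
  ],
)

```text
clock: 11.65
eef_pos: [451.3, 41.7, 46.0]
eef_rot: [3.141, -0.002, -0.082]
wrist_force: [-0.7, -1.3, 12.6]
finger_gap: 60.3
```

```bash
python3 look.py w7
```

```text
11.65 [451.26  41.69  45.99] [ 3.1415e+00 -2.0000e-03 -8.1900e-02] [-0.7 -1.3 12.6] 60.29153105826084
```

View pics/w7.png

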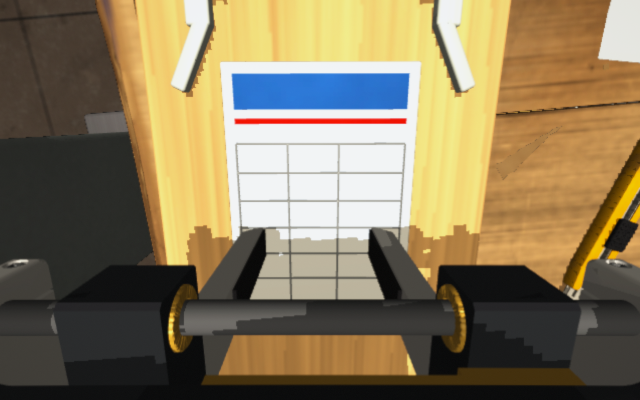

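```bash
python3 meas.py w7 46.2 221 62 420.3 61.8; python3 - <<'E'
import cv2
p=cv2.imread("pics/w7.png")
cv2.imwrite("pics/w7c.png",cv2.resize(p[0:130,165:485],None,fx=2.5,fy=2.5,interpolation=cv2.INTER_CUBIC))
E
```

```text
front mid [460.6 139.8  46.2] width 102.2 yaw 85.34
```

View pics/w7c.png

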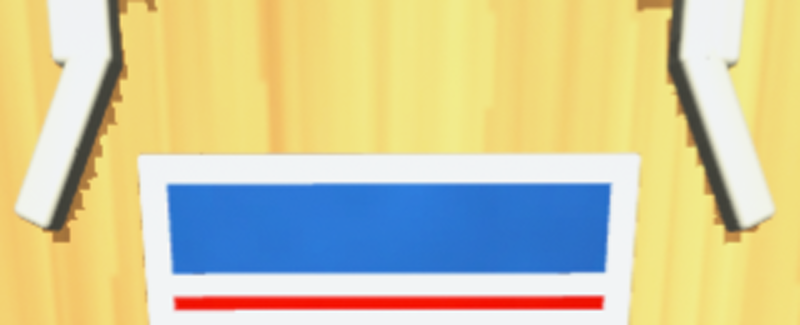

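```bash
for a in "42.3 213.4 25.9 432.6 25.1" "42 187.5 91.5 459.5 91.5" "46 220.5 61.5 420.8 61.5" "51.3 209.2 23.5 437.4 22.5"; do python3 meas.py w7 $a; done
```

```text
front mid [463.3 157.6  42.3] width 112.0 yaw 85.47999999999999
front mid [461.1 125.7  42. ] width 145.7 yaw 85.27000000000001
front mid [460.7 140.1  46. ] width 102.8 yaw 85.28
front mid [463.2 156.4  51.3] width 110.6 yaw 85.52000000000001
```

The card front is 17 mm before the mouth, straight, and about 1 mm left of the axis. I continue straight in with a small correction.

Call:
arm_command(
  steps=[
    [0.64,[0.02,-0.35,0],0],
    [0.64,[0.03,-0.35,-0.01],0],
    [0.64,[0.03,-0.35,0],0],
    [0.64,[0.03,-0.35,-0.01],0],
    [0.64,[0.01,-0.35,0],0],
  ],
)

```text
clock: 12.12
eef_pos: [453.9, 58.6, 46.3]
eef_rot: [3.141, -0.002, -0.082]
wrist_force: [-0.8, -5.5, 12.5]
finger_gap: 60.3
```

Call:
arm_command(
  steps=[
    [0.64,[0,-0.35,0],0],
    [0.64,[0,-0.35,-0.01],0],
    [0.64,[0,-0.35,0],0],
    [0.64,[0,-0.35,-0.01],0],
  ],
)

```text
clock: 12.45
eef_pos: [455.0, 72.6, 46.5]
eef_rot: [3.141, -0.002, -0.082]
wrist_force: [-0.5, -5.1, 12.0]
finger_gap: 60.1
```

```bash
python3 look.py w8
```

```text
12.45 [455.02  72.63  46.46] [ 3.1412e+00 -2.4000e-03 -8.2500e-02] [-0.5 -5.1 12. ] 60.115783516269076
```

View pics/w8.png

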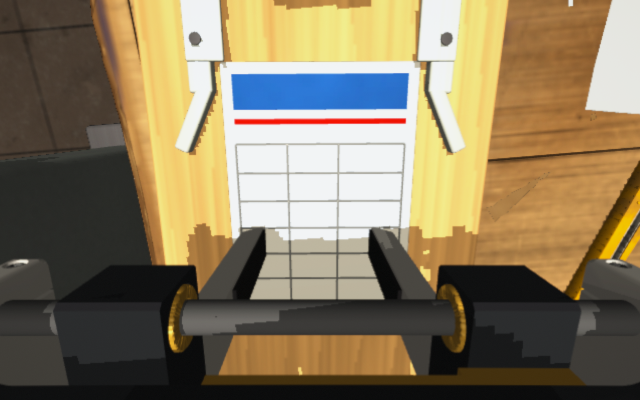

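```bash
python3 - <<'E'
import cv2
p=cv2.imread("pics/w8.png")
cv2.imwrite("pics/w8c.png",cv2.resize(p[0:150,170:470],None,fx=2.6,fy=2.6,interpolation=cv2.INTER_CUBIC))
E
```

```text
(no output)
```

View pics/w8c.png

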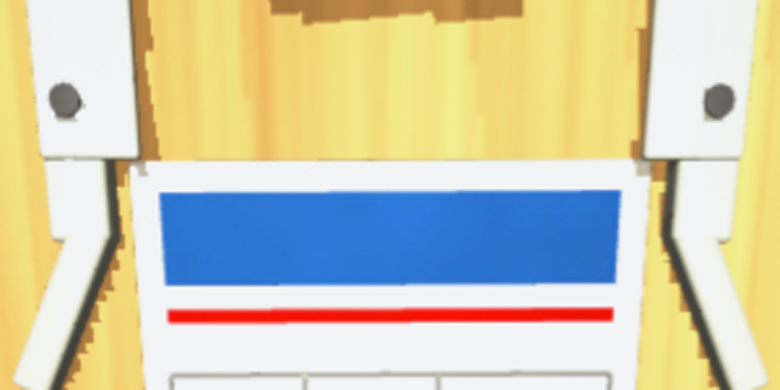

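The front end is centred between the rails, with equal gaps of about 17 and 16 crop pixels, and about 75 mm from the stop. I continue.

Call:
arm_command(
  steps=[
    [0.64,[0,-0.35,0],0],
    [0.64,[0,-0.35,0],0],
    [0.64,[0,-0.35,0],0],
    [0.64,[0,-0.35,0],0],
    [0.64,[0,-0.35,0],0],
  ],
)

```text
clock: 12.92
eef_pos: [456.5, 90.1, 46.6]
eef_rot: [3.141, -0.003, -0.082]
wrist_force: [0.2, -5.9, 13.2]
finger_gap: 59.9
```

Call:
arm_command(
  steps=[
    [0.64,[0,-0.35,0],0],
    [0.64,[0,-0.35,-0.01],0],
    [0.64,[0,-0.3,0],0],
  ],
)

```text
clock: 13.17
eef_pos: [457.3, 100.1, 46.7]
eef_rot: [3.141, -0.002, -0.082]
wrist_force: [-1.6, -5.4, 13.4]
finger_gap: 60.2
```

```bash
python3 look.py w9
```

```text
13.1667 [457.33 100.09  46.65] [ 3.1412e+00 -2.5000e-03 -8.2400e-02] [-1.6 -5.4 13.4] 60.22854017035056
```

View pics/w9.png

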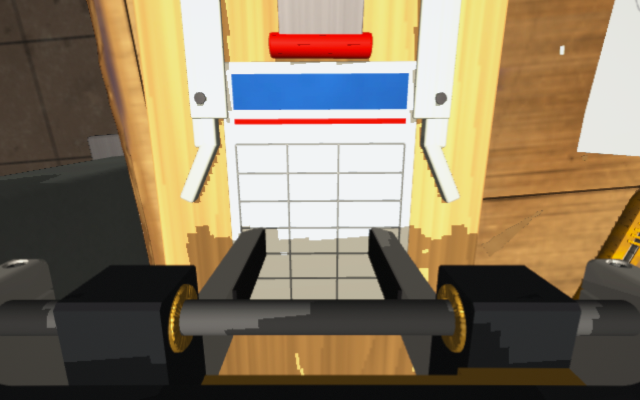

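Call:
arm_command(
  steps=[
    [0.64,[0,-0.2,0.02],0],
    [0.64,[0,-0.2,0.01],0],
    [0.64,[0,-0.2,0],0],
    [0.64,[0,-0.2,0],0],
  ],
)

```text
clock: 13.55
eef_pos: [458.0, 107.4, 46.5]
eef_rot: [3.14, -0.003, -0.082]
wrist_force: [-1.6, -9.7, 16.1]
finger_gap: 60.2
```

Call:
arm_command(
  steps=[
    [0.64,[0,-0.2,0],0],
    [0.64,[0,-0.2,0],0],
    [0.64,[0,-0.2,0],0],
  ],
)

```text
clock: 13.8
eef_pos: [458.6, 113.6, 46.5]
eef_rot: [3.141, -0.003, -0.082]
wrist_force: [-0.9, -8.4, 16.2]
finger_gap: 60.0
```

```bash
python3 look.py w10
```

```text
13.8 [458.57 113.59  46.51] [ 3.1407e+00 -2.7000e-03 -8.2400e-02] [-0.9 -8.4 16.2] 60.04614929371876
```

View pics/w10.png

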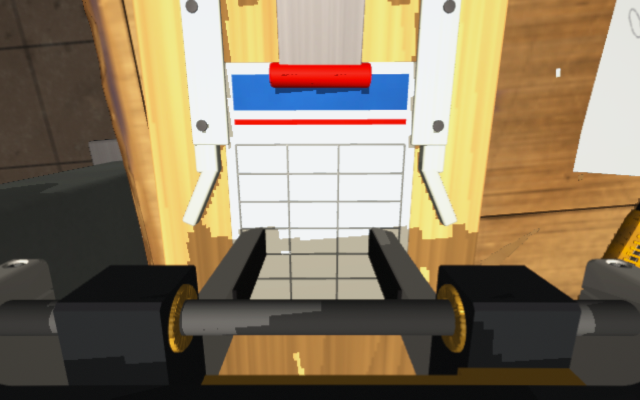

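The front edge is under the red clip at (320,75) without slipping. I continue to the stop.

Call:
arm_command(
  steps=[
    [0.64,[0,-0.25,-0.01],0],
    [0.64,[0,-0.25,0],0],
    [0.64,[0,-0.25,0],0],
    [0.64,[0,-0.25,-0.01],0],
    [0.64,[0,-0.25,0],0],
  ],
)

```text
clock: 14.27
eef_pos: [459.6, 126.1, 46.7]
eef_rot: [3.141, -0.003, -0.082]
wrist_force: [-1.2, -8.7, 16.3]
finger_gap: 59.9
```

Call:
arm_command(
  steps=[
    [0.64,[0,-0.25,0],0],
    [0.64,[0,-0.25,-0.01],0],
    [0.64,[0,-0.25,0],0],
    [0.64,[0,-0.25,0],0],
    [0.64,[0,-0.15,0],0],
  ],
)

```text
clock: 14.68
eef_pos: [460.5, 137.7, 46.8]
eef_rot: [3.141, -0.003, -0.082]
wrist_force: [-0.1, -9.4, 16.4]
finger_gap: 60.5
```

```bash
python3 look.py w11; python3 - <<'E'
import cv2
p=cv2.imread("pics/w11.png")
cv2.imwrite("pics/w11c.png",cv2.resize(p[0:220,180:460],None,fx=2.7,fy=2.7,interpolation=cv2.INTER_CUBIC))
E
```

```text
14.6833 [460.53 137.67  46.83] [ 3.1409e+00 -2.6000e-03 -8.2300e-02] [-0.1 -9.4 16.4] 60.460887552007506
```

View pics/w11c.png

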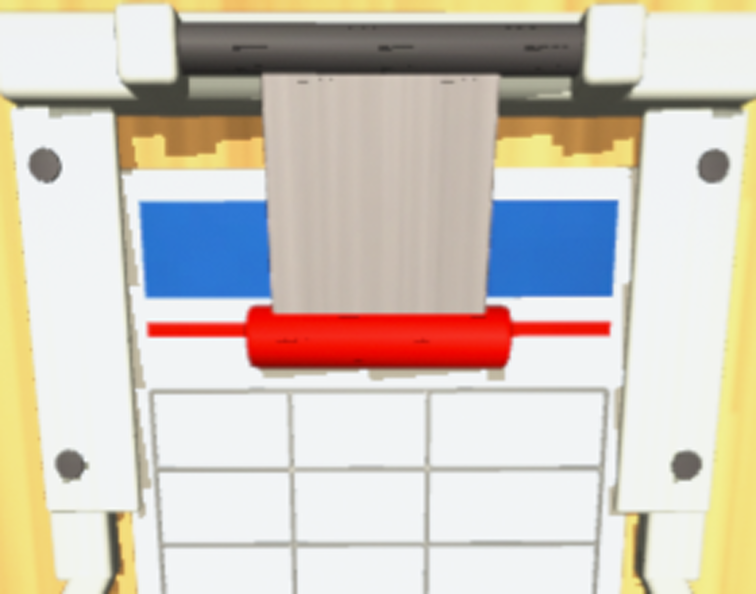

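The card edge at crop row 168 is about 11 mm from the stop at row 113, centred and straight.

Call:
arm_command(
  steps=[
    [0.64,[0,-0.2,-0.01],0],
    [0.64,[0,-0.2,0],0],
    [0.64,[0,-0.2,0],0],
    [0.64,[0,-0.15,0],0],
  ],
)

```text
clock: 15.07
eef_pos: [461.1, 145.1, 46.9]
eef_rot: [3.141, -0.003, -0.082]
wrist_force: [-0.7, -9.5, 15.7]
finger_gap: 60.2
```

Call:
arm_command(
  steps=[
    [0.64,[0,-0.1,0],0],
    [0.64,[0,-0.05,0],0],
  ],
)

```text
clock: 15.23
eef_pos: [461.2, 146.5, 46.9]
eef_rot: [3.141, -0.003, -0.082]
wrist_force: [-1.2, -9.5, 16.2]
finger_gap: 60.3
```

Call:
arm_command(
  steps=[
    [0.64,[0,-0.05,0],0],
    [0.64,[0,-0.05,0],0],
  ],
)

```text
clock: 15.4
eef_pos: [461.3, 146.9, 46.9]
eef_rot: [3.14, -0.002, -0.082]
wrist_force: [-2.4, -17.7, 17.8]
finger_gap: 60.2
```

```bash
python3 look.py w12; python3 - <<'E'
import cv2
p=cv2.imread("pics/w12.png")
cv2.imwrite("pics/w12c.png",cv2.resize(p[0:220,180:460],None,fx=2.7,fy=2.7,interpolation=cv2.INTER_CUBIC))
E
```

```text
15.4 [461.25 146.87  46.87] [ 3.1396e+00 -2.3000e-03 -8.2200e-02] [ -2.4 -17.7  17.8] 60.185279105298754
```

View pics/w12c.png

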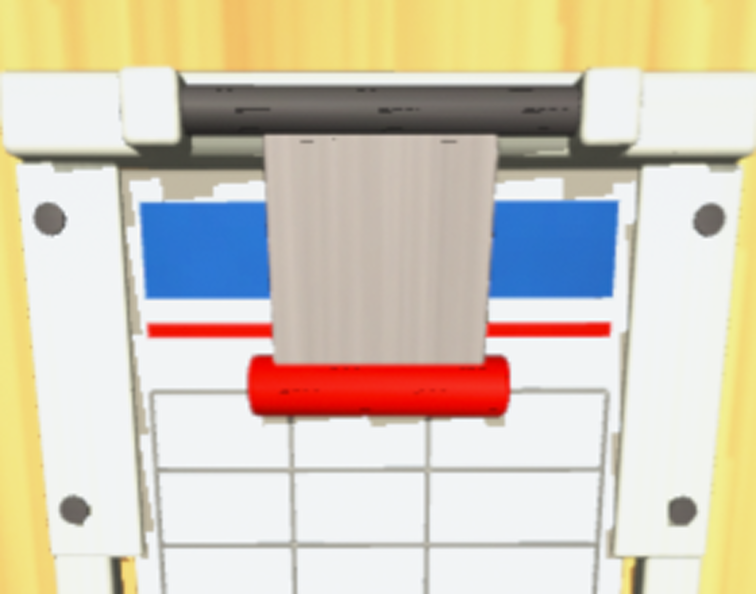

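Lateral force jumped to 18 N, so the card is home against the stop. I relax the push and lift off.

Call:
arm_command(
  steps=[
    [0.64,[0,0.04,-0.04],0],
    [0.64,[0,0.02,-0.06],0],
    [0.64,[0,0,-0.2],0],
    [0.64,[0,0,-1],0],
    [0.64,[0,0,-3],0],
  ],
)

```text
clock: 15.87
eef_pos: [458.2, 147.1, 86.5]
eef_rot: [3.14, 0.006, -0.083]
wrist_force: [0.0, -0.7, -0.1]
finger_gap: 60.1
```

```bash
python3 look.py w13; python3 - <<'E'
import cv2
p=cv2.imread("pics/w13.png")
cv2.imwrite("pics/w13c.png",cv2.resize(p[0:260,190:450],None,fx=2.3,fy=2.3,interpolation=cv2.INTER_CUBIC))
E
```

```text
15.8667 [458.24 147.14  86.54] [ 3.1398  0.0062 -0.0825] [ 0.  -0.7 -0.1] 60.13429391875519
```

View pics/w13c.png

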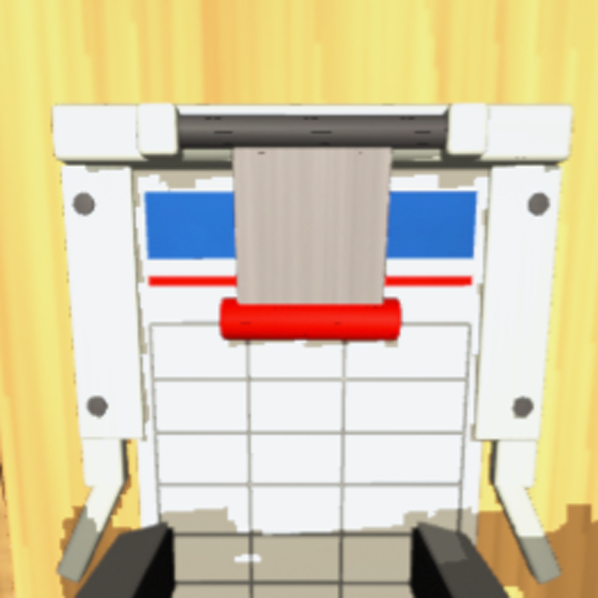

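Call:
arm_command(
  steps=[
    [0.64,[0,1.5,-3],0],
    [0.64,[0,1.5,-3],0],
    [0.64,[0,1.5,-3],0],
    [0.64,[0,0,0],0],
    [0.64,[0,0,0],0],
  ],
)

```text
clock: 16.33
eef_pos: [457.1, 102.5, 180.4]
eef_rot: [-3.141, -0.003, -0.083]
wrist_force: [0.4, 0.5, -0.9]
finger_gap: 60.3
```

```bash
python3 look.py w14; python3 - <<'E'
import cv2
p=cv2.imread("pics/w14.png")
cv2.imwrite("pics/w14c.png",cv2.resize(p[20:170,220:420],None,fx=4,fy=4,interpolation=cv2.INTER_CUBIC))
E
```

```text
16.3333 [457.07 102.49 180.39] [-3.1407 -0.0032 -0.0834] [ 0.4  0.5 -0.9] 60.291287041545615
```

View pics/w14.png

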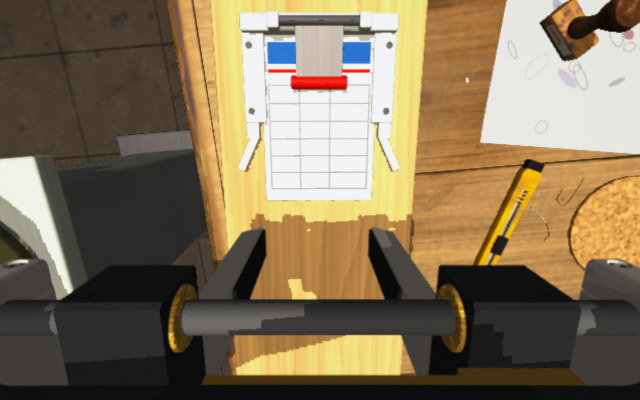

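View pics/w14c.png

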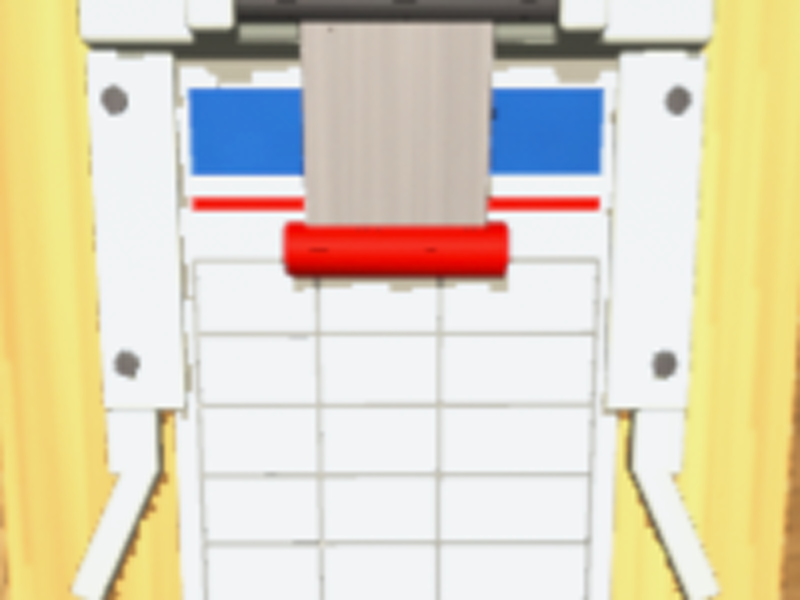

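```bash
for a in "47.5 265.7 199.3 372.6 199.3" "43.4 260.3 138.5 377 138.5" "43.4 268 33.5 370 33.5" "47.5 266.8 41.5 370.5 41.5" "47.5 267.5 63.5 370.2 63.5"; do python3 meas.py w14 $a; done; echo w5 blue; for a in "47.3 248.8 82.9 391 82.2" "47.3 250.4 111.4 389.8 110.4"; do python3 meas.py w5 $a;done
```

```text
front mid [458.6  96.5  47.5] width 105.7 yaw 85.13999999999999
front mid [463.  155.2  43.4] width 111.7 yaw 85.18
front mid [470.9 246.5  43.4] width 90.7 yaw 85.22
front mid [469.9 239.2  47.5] width 91.5 yaw 85.22
front mid [468.6 221.2  47.5] width 92.0 yaw 85.21000000000001
w5 blue
front mid [445.3  97.1  47.3] width 92.0 yaw 78.00999999999999
front mid [441.7  79.8  47.3] width 92.0 yaw 78.13999999999999
```

```bash
python3 - <<'E'
import cv2
p=cv2.imread("pics/w11.png");cv2.imwrite("pics/a.png",cv2.resize(p[20:80,220:290],None,fx=8,fy=8,interpolation=cv2.INTER_CUBIC))
p=cv2.imread("pics/w13.png");cv2.imwrite("pics/b.png",cv2.resize(p[55:115,240:300],None,fx=8,fy=8,interpolation=cv2.INTER_CUBIC))
E
```

```text
(no output)
```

View pics/a.png

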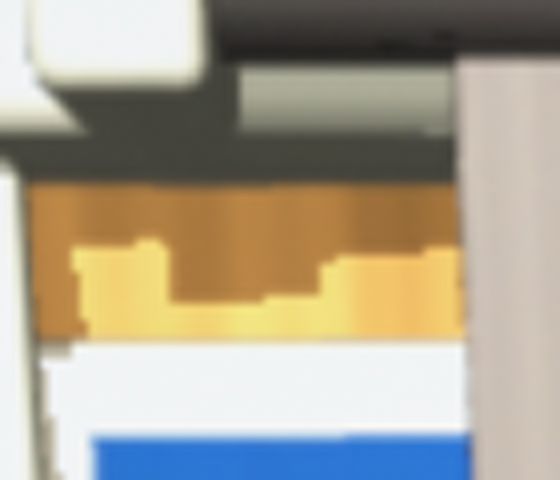

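View pics/b.png

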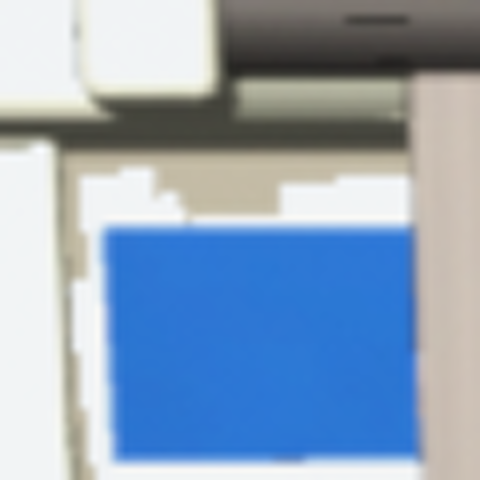

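The grey shaded face of the stop meets the card directly. The blue band starts about 6 mm from the stop, against 5.7 mm from the card's own edge, so the card is home. One last check of the weight, cutter and keys.

```bash
python3 - <<'E'
from cell import manip
import cv2
p,_=manip.camera("top");a=p[160:305,170:470,::-1]
cv2.imwrite("pics/top9.png",cv2.resize(a,None,fx=2.6,fy=2.6,interpolation=cv2.INTER_CUBIC))
p,_=manip.camera("scene");cv2.imwrite("pics/sc9.png",cv2.resize(p[170:320,200:430,::-1],None,fx=3.4,fy=3.4,interpolation=cv2.INTER_CUBIC))
E
```

```text
(no output)
```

View pics/top9.png

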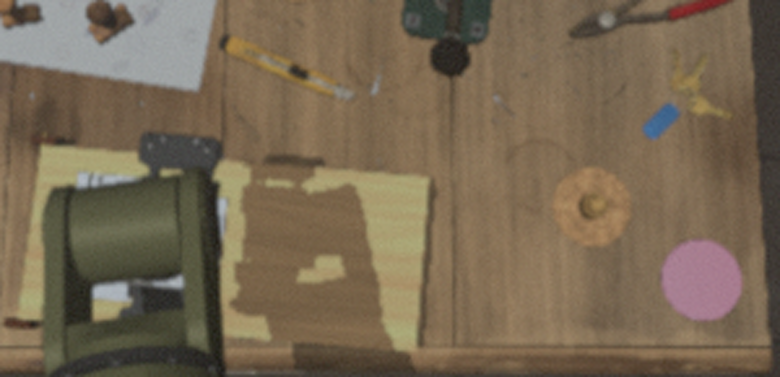

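View pics/sc9.png

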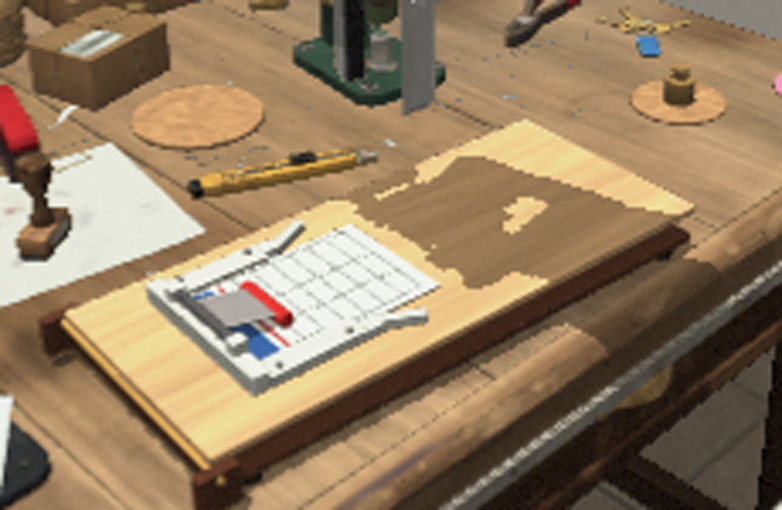

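The views show the weight upright on the small cork mat, the cutter and keys where they lay, and the card in the holder under the clip, so I hand in.

```bash
python3 -c "
from cell import manip
print(manip.sign_off())"
```

```text
the job is handed in; nothing more can be done
None
```

I stood the brass weight on the small cork mat. I then dragged the card round by about 7° with two fingertips 60 mm apart, into the holder and under the clip to the stop. I handed in at about 16 s; sign-off reports no verdict.

**Last checks that agreed**
- **Card position:** it looks straight and centred between the rails. The blue band starts about 6 mm from the stop, against 5.7 mm from the card's own edge, so the card looks home.
- **Other objects:** the weight stands upright in the middle of the mat. The cutter and keys look unmoved, judged by eye in the last top and scene views.

**Doubtful points**
- **Pressing force:** it ran at about 12–16 N during the drag. In the last nudge against the stop the wrist read about 18 N down and 18 N sideways. That is about 25 N combined, right at the limit, though noisy by about 1 N. I backed off in the very next move.
- **Position estimates:** the direct wrist-camera measurement put the card's end up to about 1.5 mm short of the stop. The closer crops and the force jump at the stop say it touches.
- **Clip lift:** I only saw that the clip bar lies over the card. I did not measure its angle.

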